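Raise the finishing hood's sash to the green mark

TASK

Open the finishing hood for work on the picture frame: with the fingertips, push its counterweighted clear window up from beneath the blue lip until the red pointers are level with the green marker clip (not the yellow one), then take the hand away and leave the window standing there. Do not pinch the lip or shift the marker clips, and leave the things on the bench and in the hood alone.

Things in the scene. Friction and masses are not known exactly. Their poses are not given: they have to be found in the camera images.
- sash (a joint): Height of the clear window along its slanted track, m: 0 shut, 0.16 fully up. The hood's front leans back 40 degrees from vertical, so the window moves up and away from the robot; it faces the robot give or take a small turn. 420 mm wide, 170 mm high, counterweighted: about 4 N (3 to 5) moves it either way and it stays where it is left.
- green_mark (a joint): Height of the green marker clip on the same scale as joint sash: the red pointers are exactly level with the middle of the green clip when joint sash equals this value. The clip is stiff on its post and must not be moved.
- yellow_mark (a joint): Height of the yellow marker clip, on the same scale; it belongs to another job. Not to be moved.
- lip_edge (a point): Middle of the lower front edge of the blue lip at the window's foot; moves with it. Axes: z up the slanted track, y along the lip (robot's left), x square to the window, into the hood. The lip stands 45 mm out, square to the window, 300 mm long, 10 mm thick (z 0 to +10 mm), free air below and before it. On top a black rubber strip, 6 mm thick, 290 mm long, set back 12 mm.
- pointer (a point): Tip of the right-hand one of two red pointers, 6 mm high, at the window's two lower corners level with the lip; moves with the window. Axes as point lip_edge.
- green_line (a point): Middle of the green clip (20 mm high, 56 mm wide) on the hood's right-hand slanted post, seen from the robot. Axes as point lip_edge.
- yellow_line (a point): Middle of the yellow clip (20 mm high, 56 mm wide) on the left-hand post. Axes as point lip_edge.
- hood: The finishing hood: white tray 350 mm deep, 500 mm wide, 70 mm high, aluminium posts, clear panels, grey filter box on top, 485 mm high in all; fixed to the bench. Origin on the bench: x into the hood (away from its slanted front), y left, z up. The tray's front edge is at x = -180 mm, its back at +170 mm; the things in the hood stand on the tray.
- picture: Gold picture frame, 160 x 210 x 18 mm, lying in the hood; origin at the centre of its underside. Leave alone.
- wax_jar: Amber jar with a brass lid, 56 mm wide, 55 mm high, standing in the hood; origin at the centre of its underside. Leave alone.
- marker: Marker pen, 130 mm long, 15 mm thick, lying on the bench before the hood, on the right; origin at the middle of its underside. Leave alone.
- tape: Roll of buff tape, 100 mm wide, 24 mm high, on the bench at the right; origin at the centre of its underside. Leave alone.
- moulding: Length of gold moulding, 420 x 30 x 26 mm, lying on the bench at the left; origin at the middle of its underside. Leave alone.
- tin: Tin, 76 mm wide, 85 mm high, at the far right; origin at the centre of its underside. Leave alone.
- brush: Brush lying on the bench before the hood, on the left, under 30 mm high; origin at its underside. Leave alone.

How it is judged:
On the way, in this order (a step that is already met when the one before it is completed fails the run):
1. the window is pushed up with the fingers on the blue lip (contact force between the fingers and sash_c0 above 0.5 N and distance of lip_edge from where it was at the start of the episode above 0.012 m), for 0.05 s.
2. the red pointers stand level with the green clip (z of pointer in the frame of green_line between -0.009 and 0.009 m and velocity of joint sash between -0.01 and 0.01 m/s), for 0.2 s.
At the end, for the whole second after the job is handed in: The red pointers are level with the middle of the green clip to within 9 mm along the track, and the window stands still (all of step 2); the robot touches nothing.
It fails at once if the lip is pinched (lip and its top strip pressed by the fingers at once) (contact force between the fingers and sash_c0 above 1 N and contact force between the fingers and sash_c1 above 1 N).
It fails at once if a marker clip is shifted by more than 4 mm (distance of any of green_line, yellow_line from where it was at the start of the episode above 0.004 m).
It fails at once if something lying in the hood or on the bench is lifted, or shifted by more than 25 mm (distance of any of picture, wax_jar, marker, tape, moulding, tin, brush from where it was at the start of the episode above 0.025 m).
It also fails if it takes over 35 s, if anything falls off the work surface, if the arm or the gripper's body presses on something with over 40 N, if the wrist force passes 120 N, or if a joint passes its speed limit or range.

ROBOT

A 6-joint arm with a two-finger parallel gripper is mounted at the origin on the work surface. World frame = base frame: x ahead of the robot, y to its left, z up, the work surface at z = 0. Lengths are in m, angles in rad, forces in N, time in s.
With the tool pointing down it reaches from about 0.375 to 0.9 m from the base axis. Payload 3.1 kg.
Tool frame: the origin (TCP) lies on the centre line of the jaws, within the pads' length; the fingertips stand 25 mm ahead of it and the grasp point (between the pads) lies 6 mm ahead of it (manip.tips_ahead is the distance from the TCP to the fingertips, in m); z points along the fingers, y is the direction in which the jaws open and shut (so a half turn about z gives the same grasp; the last joint's range is limited). The gripper opens to 85 mm and grips with 20 to 120 N. Pads are 22 mm wide; open, the fingers measure 114 mm over their backs; the gripper's body (76 mm by 85 mm) begins 54 mm behind the grasp point. The pads swing forward as they close: fully open they stand 13 mm farther back than shut.
Start: joints at [1.091, 0.527, 1.433, -0, 1.181, -0.178], TCP at [0.186, 0.597, 0.228] pointing down, gripper open.
Joint ranges: [-3.08, 3.08], [-0.75, 2.2], [0.22, 2.44], [-1.43, 4.57], [0, 2.65], [-2.85, 2.85]. Speed limits (rad/s): [2.79, 2.79, 3.14, 3.14, 3.14, 3.14].

INTERFACE

Orientations are given as a unit quaternion [x, y, z, w].
In Python, from station import manip gives the robot as it stands.
- The arm moves only by the tool play_rows, never from a script. Its argument "steps" is a list that holds one entry, the list of rows, each a list of 6 numbers: the shift along the tool's x, y, z in m, then the turn, a rotation vector about the tool's x, y, z in degrees. In form: [[[x, y, z, rx, ry, rz], ...]]. A call has 1 to 10 rows; each row shifts and turns the commanded pose from where the row before left it, along the tool's axes as they then stand; what a row does not reach is not made up. A row lasts 1/8 s, in which the tool goes at most 62.5 mm and 10.7 degrees, less where a joint would pass 70% of its speed; a pose out of reach is approached as far as the arm can. A call is refused whole if a number of a shift passes 0.0625 or a number of a turn 10.7, either way. A call with a gripper value outside its range is refused whole. "fingers" is the opening, from 0 (shut) to 1 (fully open), set as the call begins (left out, the last holds). The fingers move at their own pace and stop on an object; "squeeze" is the grip in N (left out, the last holds). Time passes only in rows, so rows that do not move let the fingers close. It gives the time, the measured TCP pose, the force and the opening at its end, in the units of the state.
- manip.sense(): the state, without advancing time (a new reading comes with each control period).
- manip.snapshot(name): name is "scene" or "side" or "wrist"; returns a dict with "img" (400x640x3 uint8, red, green, blue), "K" (3x3 intrinsics, pixels), "k1" (the pictures are not rectified: a ray, as slopes to the right and down, at radius r is drawn at 1 + k1 r^2 times it, then the intrinsics apply), "world_from_camera" (4x4, takes a point from camera to world coordinates). Camera axes: x right, y down, z forward; pixel columns grow to the right and rows downward; lengths in m; the calibration is good to about 2 mm. A picture is of the moment at which its call begins. There is no depth.
- manip.sign_off(): hands the job in, once; it reports no verdict.
Trained networks look in a picture, given as the dict that the camera call returned (one of the last four; its "shot" number tells which), for a name from the list of things; names that differ only in an ending like _2 or _b are one class to them, and where a whole thing is asked for, a point or a joint stands for the part that bears it (a point fixed in the world has none). Each returns a list of dicts, best first, with "score" (0 to 1); they miss things now and then, are a little off and sometimes report something else, mostly with a low value. They report only what shows in the picture. A call takes as long as a camera call.
- manip.regions_of(label, picture): "pixels" (400x640 bool, what is visible of it) and "rect" ([left, top, right, bottom] in pixels, round what is visible of it).
- manip.pinpoint(label, picture): "point" ([column, row] in pixels: a listed point, or the origin of a listed thing).
The state is a dict: "t": time; "q": joint angles; "qd": joint speeds; "tau": joint torques, N m; "tcp_pos": TCP position; "tool_rot": TCP orientation; "force": force on the tool from outside, world axes, zero at the start; "ft_torque": the same for the moment, N m; "finger_gap": opening from 0.0 (shut) to 1.0 (fully open).
Only numpy, scipy, OpenCV 4.12 (cv2) and the standard library are available. Lean on these libraries where they do the work, as an engineer would, in place of code of your own. Each camera call takes 0.05 s, during which the arm holds its last target.

## Working session

There is one attempt and no reset: what is moved stays moved. The work goes in short steps, Python scripts to look and compute and a tool call to move; the robot and the scene stay as the last step left them, time stands still between calls to the robot, and variables do not carry over. Pictures are saved under pics/ and viewed, and the job is handed in when it is done.

Besides the shell and the picture viewer there is one more tool, called after "Request:" in YAML: its name, and indented under it one key for each argument. play_rows: Moves the arm, as the interface text tells. Its arguments: {"type":"object","properties":{"steps":{"type":"array"},"fingers":{"type":"number"},"squeeze":{"type":"number"}},"required":["steps"]}

```bash
ls; mkdir -p pics; cat > h.py <<'E'
import numpy as np,cv2
from station import manip
def ray(s,px):
    K=np.array(s["K"]);k1=s["k1"];T=np.array(s["world_from_camera"])
    d=np.array([(px[0]-K[0,2])/K[0,0],(px[1]-K[1,2])/K[1,1]]);u=d.copy()
    for _ in range(30): u=d/(1+k1*(u@u))
    v=T[:3,:3]@np.array([u[0],u[1],1]);return T[:3,3],v/np.linalg.norm(v)
def tri(rs):
    A=0;b=0
    for o,v in rs:
        P=np.eye(3)-np.outer(v,v);A=A+P;b=b+P@o
    x=np.linalg.solve(A,b)
    return x,[np.linalg.norm((np.eye(3)-np.outer(v,v))@(x-o)) for o,v in rs]
def proj(s,p):
    K=np.array(s["K"]);T=np.linalg.inv(np.array(s["world_from_camera"]))
    c=T[:3,:3]@p+T[:3,3];u=c[:2]/c[2];u=u*(1+s["k1"]*(u@u));return np.array([K[0,0]*u[0]+K[0,2],K[1,1]*u[1]+K[1,2]])
E
python3 - <<'E'
from h import *
S={n:manip.snapshot(n) for n in("scene","side","wrist")}
for n,s in S.items():
    cv2.imwrite(f"pics/a_{n}.png",s["img"][:,:,::-1]); print(n,np.array(s["world_from_camera"]).round(3).tolist(),s["k1"],s["K"][0][0])
R={}
for l in("lip_edge","pointer","green_line","yellow_line","hood","picture","wax_jar","marker","tape","moulding","tin","brush"):
    for n in("scene","side"):
        r=manip.pinpoint(l,S[n]); print(l,n,[(np.round(x["point"],1).tolist(),round(x["score"],2)) for x in r[:2]])
        if r: R.setdefault(l,[]).append(ray(S[n],r[0]["point"]))
    if len(R.get(l,[]))==2: print("  ",l,tri(R[l]))
print(manip.sense(),manip.tips_ahead)
E
```

```text
pics
scene [[0.968, 0.199, -0.154, 0.738], [0.251, -0.806, 0.536, -0.791], [-0.018, -0.558, -0.83, 1.29], [0.0, 0.0, 0.0, 1.0]] -0.01720047720950339 383.5279675087025
side [[0.815, -0.36, 0.454, -0.03], [-0.579, -0.52, 0.627, -0.812], [0.01, -0.774, -0.633, 0.912], [0.0, 0.0, 0.0, 1.0]] -0.0757890781008022 411.89914946073253
wrist [[0.298, 0.908, 0.294, 0.111], [0.955, -0.283, -0.093, 0.619], [-0.002, 0.308, -0.951, 0.373], [0.0, 0.0, 0.0, 1.0]] -0.007334516793675125 304.2222261955935
lip_edge scene [([323.6, 185.5], 0.9)]
lip_edge side [([310.5, 172.3], 0.85)]
   lip_edge (array([0.5187814 , 0.01275851, 0.18937662]), [np.float64(0.009761979699610856), np.float64(0.009761979699610693)])
pointer scene [([317.9, 236.0], 0.57)]
pointer side [([367.3, 207.5], 0.74)]
   pointer (array([ 0.55499672, -0.19958058,  0.19004684]), [np.float64(0.003264247585853558), np.float64(0.003264247585853724)])
green_line scene [([331.7, 242.0], 0.67)]
green_line side [([396.0, 191.2], 0.77)]
   green_line (array([ 0.61137501, -0.24129032,  0.24824931]), [np.float64(0.0027986112129392204), np.float64(0.00
[... 1499 characters left out ...]
97077566090915)])
{'t': 1.35, 'q': array([ 1.09052077e+00,  5.27476591e-01,  1.43270494e+00, -2.12853296e-06,
        1.18140534e+00, -1.78491986e-01]), 'qd': array([-1.41032607e-03,  8.42464614e-04, -6.26800185e-05, -8.68461821e-04,
       -5.70218360e-04,  1.44694495e-03]), 'tau': array([ 1.36241746e-03, -4.42318010e+01, -1.78419113e+01, -1.16156807e-04,
        7.96485438e-04,  3.23061215e-06]), 'tcp_pos': array([0.18572025, 0.5967416 , 0.22782322]), 'tool_rot': array([1.50319446e-01, 9.88637479e-01, 2.41876024e-06, 1.86735482e-06]), 'force': array([-0.26818086,  0.82285712, -0.15343289]), 'ft_torque': array([-0.00335757, -0.01543103,  0.01312888]), 'finger_gap': 0.9984673120677425} 0.025
```

View images.

View pics/a_scene.png

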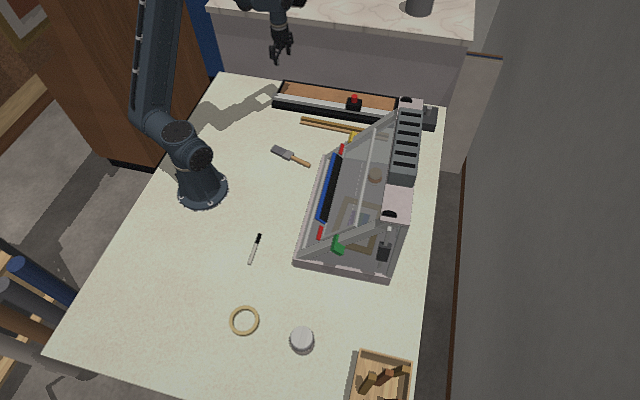

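View pics/a_side.png

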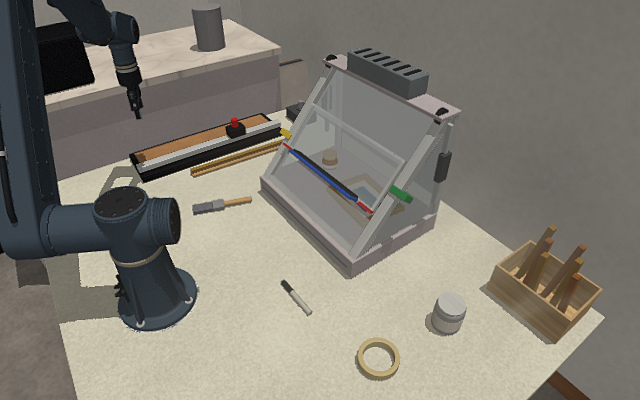

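```bash
python3 - <<'E'
import cv2
a=cv2.imread("pics/a_scene.png")[115:265,280:400];b=cv2.imread("pics/a_side.png")[110:230,260:420]
cv2.imwrite("pics/a_sc2.png",cv2.resize(a,None,fx=4,fy=4,interpolation=2));cv2.imwrite("pics/a_si2.png",cv2.resize(b,None,fx=4.5,fy=4.5,interpolation=2))
E
```

```text
(no output)
```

View pics/a_sc2.png

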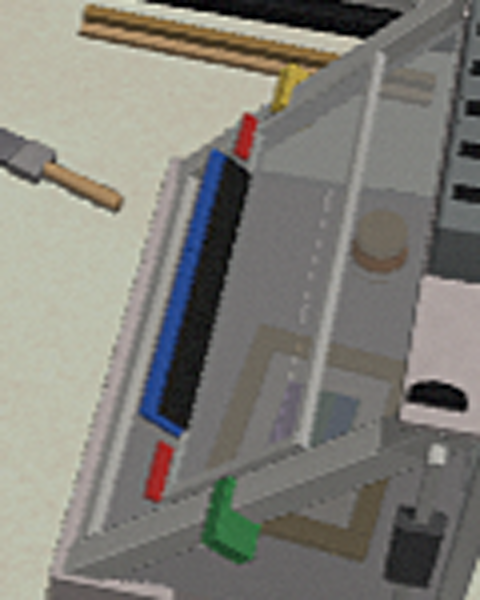

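View pics/a_si2.png

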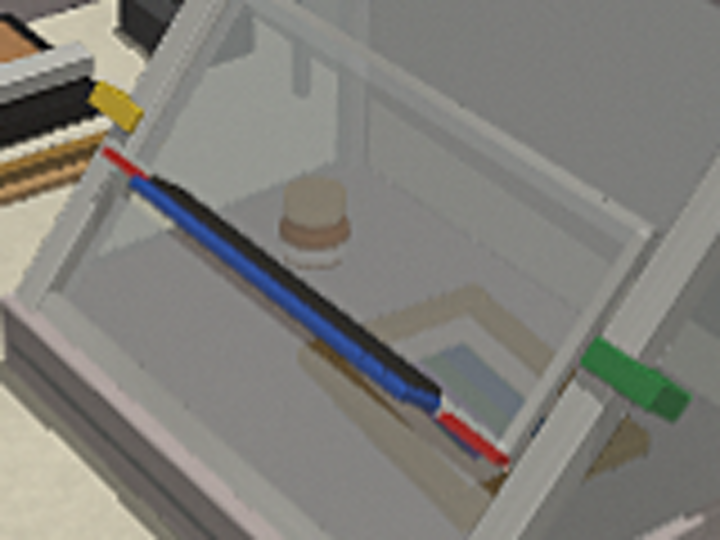

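```bash
python3 - <<'E'
from h import *
print([a for a in dir(manip) if a[0]!='_'])
S={n:manip.snapshot(n) for n in("scene","side")}
def P(a,b): return tri([ray(S["scene"],a),ray(S["side"],b)])
print(P((333.2,153),(289.6,150.7)),P((316.2,217.5),(350,199.3)))
print(P((318.7,239.5),(372.2,212.7)))
E
```

```text
['PlanningError', 'pinpoint', 'regions_of', 'sense', 'sign_off', 'snapshot', 'tips_ahead']
(array([0.52268906, 0.15018652, 0.19951609]), [np.float64(0.00020604042164776607), np.float64(0.00020604042164784758)]) (array([ 0.53458658, -0.1423955 ,  0.19548637]), [np.float64(0.0032458451311126553), np.float64(0.0032458451311125915)])
(array([ 0.56057917, -0.21046955,  0.18011127]), [np.float64(0.0005314843567564691), np.float64(0.0005314843567564292)])
```

Request:
play_rows:
  steps:
    - [[0, -0.06, 0, 0, 0, 9], [0, -0.06, 0, 0, 0, 9], [0, -0.06, 0, 0, 0, 0], [0, -0.06, 0, 0, 0, 0], [-0.02, -0.06, 0, 0, -5, 0], [-0.02, -0.06, 0, 0, -5, 0], [0, 0, 0, 0, 0, 0], [0, 0, 0, 0, 0, 0]]
  fingers: 0

```text
t: 2.45
tcp_pos: [0.036, 0.2694, 0.2301]
tool_rot: [0.302, 0.949, -0.025, 0.083]
force: [-0.8, 0.3, 0.3]
finger_gap: -0.001
```

```bash
cat >> h.py <<'E'
from scipy.spatial.transform import Rotation as Rn
def goal(tilt,psi=2.0,spin=0):
    # tilt deg of tool z below horizontal; hood yaw psi; spin about track
    t=np.radians(tilt); z=np.array([np.cos(t),0,-np.sin(t)]);y=np.array([0,1.,0]);x=np.cross(y,z)
    return Rn.from_euler('z',psi,degrees=True)*Rn.from_rotvec(np.radians(spin)*np.array([.643,0,.766]))*Rn.from_matrix(np.stack([x,y,z],1))
def plan(pt,Rt,n,s=None):
    s=s or manip.sense(); p=np.array(s["tcp_pos"]);R=Rn.from_quat(s["tool_rot"])
    rv=(R.inv()*Rt).as_rotvec(); st=Rn.from_rotvec(rv/n)
    pt=np.array(pt)
    print("rotrow",np.degrees(rv/n).round(2),"angle",np.degrees(np.linalg.norm(rv)))
    for i in range(n):
        R=R*st; pass
    R=Rn.from_quat(s["tool_rot"])
    for i in range(n):
        d=R.inv().apply((pt-p)/n); print([*d.round(4).tolist(),*np.degrees(rv/n).round(2).tolist()]); R=R*st
E
python3 - <<'E'
from h import *
s=manip.sense();print(s["q"].round(3),s["tcp_pos"])
plan([.40,0,.30],goal(80),10)
E
```

```text
[ 1.213  0.075  2.175 -0.208  0.944  0.384] [0.0359785  0.26939592 0.23006118]
rotrow [-0.63 -0.   -3.67] angle 37.25048578709393
[-0.0458, -0.001, 0.0009, -0.63, -0.0, -3.67]
[-0.0456, -0.0039, 0.0009, -0.63, -0.0, -3.67]
[-0.0453, -0.0068, 0.0008, -0.63, -0.0, -3.67]
[-0.0448, -0.0097, 0.0007, -0.63, -0.0, -3.67]
[-0.0441, -0.0126, 0.0006, -0.63, -0.0, -3.67]
[-0.0432, -0.0154, 0.0005, -0.63, -0.0, -3.67]
[-0.0421, -0.0181, 0.0003, -0.63, -0.0, -3.67]
[-0.0408, -0.0208, 0.0001, -0.63, -0.0, -3.67]
[-0.0394, -0.0234, -0.0002, -0.63, -0.0, -3.67]
[-0.0378, -0.0258, -0.0004, -0.63, -0.0, -3.67]
```

Request:
play_rows:
  steps:
    - [[-0.046, -0.001, 0.001, -0.6, 0, -3.7], [-0.046, -0.004, 0.001, -0.6, 0, -3.7], [-0.045, -0.007, 0.001, -0.6, 0, -3.7], [-0.045, -0.01, 0, -0.6, 0, -3.7], [-0.044, -0.013, 0, -0.6, 0, -3.7], [-0.043, -0.015, 0, -0.6, 0, -3.7], [-0.042, -0.018, 0, -0.6, 0, -3.7], [-0.041, -0.021, 0, -0.6, 0, -3.7], [-0.039, -0.023, 0, -0.6, 0, -3.7], [-0.038, -0.026, 0, -0.6, 0, -3.7]]

```text
t: 3.7
tcp_pos: [0.3904, 0.0011, 0.2997]
tool_rot: [-0.01, 0.996, -0.003, 0.086]
force: [1.0, 0.6, -0.3]
finger_gap: 0.002
```

```bash
python3 - <<'E'
from h import *
S={n:manip.snapshot(n) for n in("scene","side","wrist")}
for n in S: cv2.imwrite(f"pics/b_{n}.png",S[n]["img"][:,:,::-1])
for l in("lip_edge","pointer","green_line"):
    for n in S:
        r=manip.pinpoint(l,S[n]); print(l,n,[(np.round(x["point"],1).tolist(),round(x["score"],2)) for x in r[:2]])
s=manip.sense();print(s["q"].round(3),s["tcp_pos"],s["t"])
plan([.44,0.004,.24],goal(42),6)
E
```

```text
lip_edge scene [([322.0, 184.3], 0.61)]
lip_edge side [([313.1, 171.2], 0.73)]
lip_edge wrist []
pointer scene [([321.7, 235.8], 0.65)]
pointer side [([370.2, 209.7], 0.82), ([445.1, 321.5], 0.38)]
pointer wrist [([144.2, 299.8], 0.56)]
green_line scene [([332.3, 239.7], 0.52)]
green_line side [([398.7, 189.1], 0.78)]
green_line wrist [([92.1, 382.8], 0.62)]
[-0.321  0.015  1.986  0.06   0.977 -1.943] [0.38701711 0.00410691 0.29899265] 4.3
rotrow [-0.13 -6.37 -0.08] angle 38.246052922044576
[-0.007, -0.0001, 0.0112, -0.13, -6.37, -0.08]
[-0.0057, -0.0002, 0.0119, -0.13, -6.37, -0.08]
[-0.0044, -0.0002, 0.0125, -0.13, -6.37, -0.08]
[-0.003, -0.0002, 0.0129, -0.13, -6.37, -0.08]
[-0.0015, -0.0003, 0.0131, -0.13, -6.37, -0.08]
[-0.0001, -0.0003, 0.0132, -0.13, -6.37, -0.08]
```

View pics/b_wrist.png

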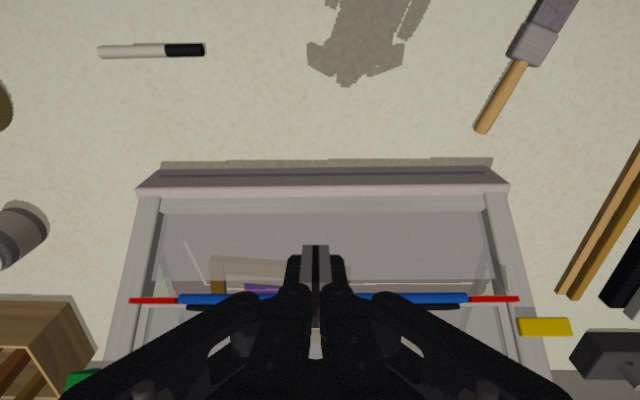

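Request:
play_rows:
  steps:
    - [[-0.006, 0, 0.014, -0.1, -6.4, -0.1], [-0.004, 0, 0.015, -0.1, -6.4, -0.1], [-0.002, 0, 0.016, -0.1, -6.4, -0.1], [0, 0, 0.017, -0.1, -6.4, -0.1], [0.002, 0, 0.017, -0.1, -6.4, -0.1], [0.004, 0, 0.017, -0.1, -6.4, -0.1], [0, 0, 0, 0, 0, 0]]

```text
t: 5.18
tcp_pos: [0.4456, 0.0368, 0.286]
tool_rot: [-0.008, 0.935, -0.004, 0.353]
force: [0.6, 0.5, 0.8]
finger_gap: 0.001
```

```bash
python3 - <<'E'
from h import *
S={n:manip.snapshot(n) for n in("scene","side","wrist")}
for n in S: cv2.imwrite(f"pics/c_{n}.png",S[n]["img"][:,:,::-1])
cv2.imwrite("pics/c_si2.png",cv2.resize(S["side"]["img"][110:260,240:440,::-1],None,fx=4,fy=4,interpolation=2))
s=manip.sense();print(s["q"].round(3),s["tcp_pos"],s["t"],s["force"])
R=Rn.from_quat(s["tool_rot"]).as_matrix();print(R.round(3))
tip=s["tcp_pos"]+.025*R[:,2];print("tip",tip)
for n in ("scene","side"): print(n,proj(S[n],tip))
plan([.467,0.004,.205],goal(41),3)
E
```

```text
[-0.314  0.028  2.296  1.04   0.236 -2.854] [0.44573241 0.03550799 0.28539068] 5.325 [ 0.4684771   0.45514524 -0.59320425]
[[-0.751 -0.011  0.66 ]
 [-0.017  1.    -0.002]
 [-0.66  -0.013 -0.751]]
tip [0.46223443 0.03544635 0.26661091]
scene [308.78590463 161.25690441]
side [291.46779845 155.40526214]
rotrow [-0.5  -2.57 -0.15] angle 7.86445618261023
[0.0125, -0.0102, 0.0248, -0.5, -2.57, -0.15]
[0.0137, -0.0104, 0.0242, -0.5, -2.57, -0.15]
[0.0148, -0.0106, 0.0234, -0.5, -2.57, -0.15]
```

View pics/c_wrist.png

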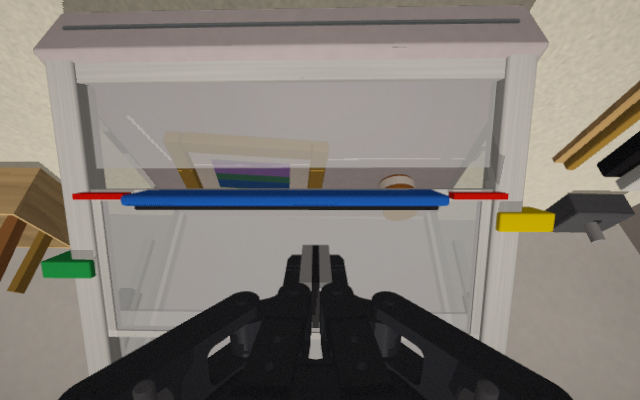

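View pics/c_si2.png

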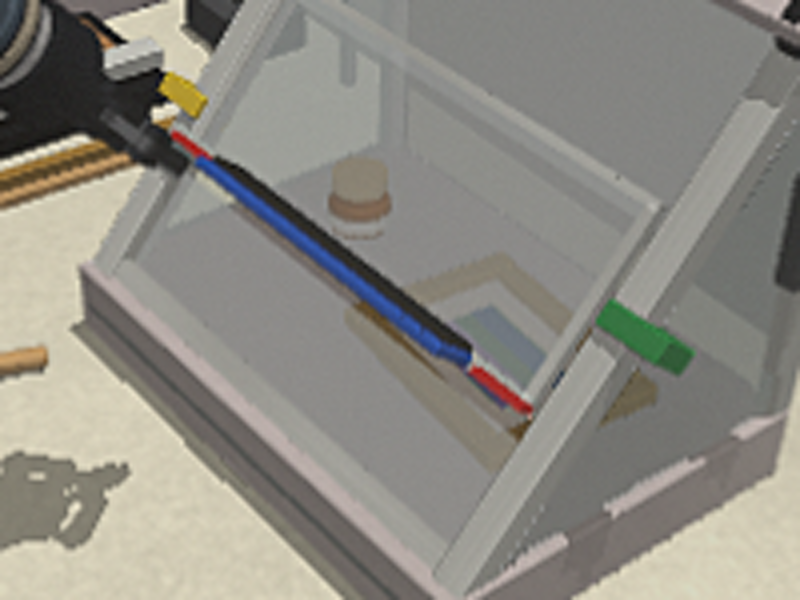

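View pics/c_scene.png

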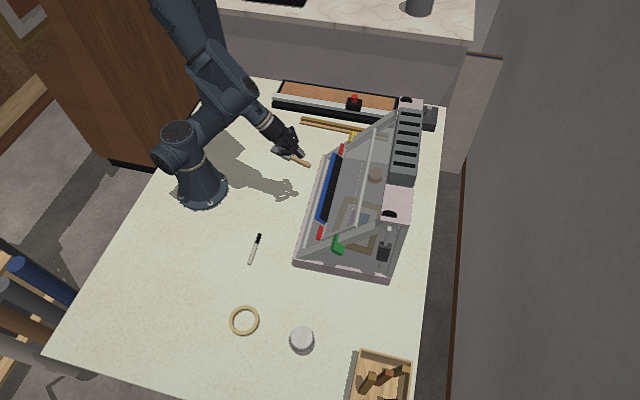

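Request:
play_rows:
  steps:
    - [[0, 0, -0.005, 0, 0, 10.5], [0, 0, -0.005, 0, 0, 10.5], [0, 0, -0.005, 0, 0, 10.5], [0, 0, -0.005, 0, 0, 10.5], [0, 0, 0, 0, 0, 10.5], [0, 0, 0, 0, 0, 10.5], [0, 0, 0, 0, 0, 10.5], [0, 0, 0, 0, 0, 10.5], [0, 0, 0, 0, 0, 10.5], [0, 0, 0, 0, 0, 10.5]]

```text
t: 6.58
tcp_pos: [0.4325, 0.035, 0.3001]
tool_rot: [0.74, 0.573, 0.278, 0.217]
force: [0.3, 0.2, 0.4]
finger_gap: -0.001
```

Request:
play_rows:
  steps:
    - [[0, 0, 0, 0, 0, 10.5], [0, 0, 0, 0, 0, 10.5], [0, 0, 0, 0, 0, 10.5], [0, 0, 0, 0, 0, 10.5], [0, 0, 0, 0, 0, 10.5], [0, 0, 0, 0, 0, 10.5], [0, 0, 0, 0, 0, 10.5], [0, 0, 0, 0, 0, 1]]

```text
t: 7.58
tcp_pos: [0.4325, 0.0351, 0.3002]
tool_rot: [0.936, 0.011, 0.352, 0.006]
force: [0.2, -0.0, 0.7]
finger_gap: -0.001
```

```bash
cat >> h.py <<'E'
flip=Rn.from_euler('z',180,degrees=True)
E
python3 - <<'E'
from h import *
s=manip.sense();print(s["q"].round(3),s["tcp_pos"],s["t"],s["force"])
plan([.44,0.004,.27],goal(41)*flip,5)
E
```

```text
[-0.334 -0.037  2.292  0.849  0.288  0.462] [0.4325488  0.03508084 0.3001771 ] 7.575 [ 0.20458177 -0.0066581   0.71839601]
rotrow [0.3  1.55 0.01] angle 7.888460389027684
[-0.003, 0.0061, 0.0055, 0.3, 1.55, 0.01]
[-0.0032, 0.0062, 0.0054, 0.3, 1.55, 0.01]
[-0.0033, 0.0062, 0.0053, 0.3, 1.55, 0.01]
[-0.0034, 0.0062, 0.0052, 0.3, 1.55, 0.01]
[-0.0036, 0.0062, 0.0051, 0.3, 1.55, 0.01]
```

Request:
play_rows:
  steps:
    - [[-0.003, 0.006, 0.006, 0.3, 1.6, 0], [-0.003, 0.006, 0.006, 0.3, 1.6, 0], [-0.003, 0.006, 0.005, 0.3, 1.6, 0], [-0.003, 0.006, 0.005, 0.3, 1.6, 0], [-0.003, 0.006, 0.005, 0.3, 1.6, 0]]

```text
t: 8.2
tcp_pos: [0.4413, 0.008, 0.2732]
tool_rot: [0.911, 0.017, 0.412, -0.007]
force: [0.1, -0.0, -0.3]
finger_gap: 0.004
```

```bash
python3 - <<'E'
from h import *
s=manip.sense();print(s["q"].round(3),s["tcp_pos"],s["t"],s["force"])
print(Rn.from_quat(s["tool_rot"]).as_matrix().round(3))
plan([.467,0.004,.205],goal(41)*flip,5)
E
```

```text
[-0.541  0.1    2.443  1.916  0.452 -0.788] [0.44128399 0.008031   0.2731841 ] 8.2 [ 0.07179065 -0.02294774 -0.28078561]
[[ 0.66   0.038  0.751]
 [ 0.026 -0.999  0.028]
 [ 0.751  0.001 -0.66 ]]
rotrow [-0.02  0.06  0.03] angle 0.35438187532328114
[-0.0069, 0.001, 0.0128, -0.02, 0.06, 0.03]
[-0.0069, 0.001, 0.0128, -0.02, 0.06, 0.03]
[-0.0069, 0.001, 0.0128, -0.02, 0.06, 0.03]
[-0.0069, 0.001, 0.0128, -0.02, 0.06, 0.03]
[-0.0069, 0.001, 0.0128, -0.02, 0.06, 0.03]
```

```bash
cat > kin.py <<'E'
import numpy as np
from scipy.optimize import least_squares
from scipy.spatial.transform import Rotation as Rn
D=[([1.0905,.5275,1.4327,0,1.1814,-.1785],(.1857,.5967,.2278),(.1503,.9886,0,0)),
([1.213,.075,2.175,-.208,.944,.384],(.0360,.2694,.2301),(.302,.949,-.025,.083)),
([-.321,.015,1.986,.06,.977,-1.943],(.3870,.0041,.2990),(-.01,.996,-.003,.086)),
([-.314,.028,2.296,1.04,.236,-2.854],(.4457,.0355,.2854),(-.008,.935,-.004,.353)),
([-.334,-.037,2.292,.849,.288,.462],(.4325,.0351,.3002),(.936,.011,.352,.006)),
([-.541,.1,2.443,1.916,.452,-.788],(.4413,.0080,.2732),(.911,.017,.412,-.007))]
rz=lambda a:Rn.from_rotvec([0,0,a]);ry=lambda a:Rn.from_rotvec([0,a,0])
def fk(q,P,full=False):
    h,d,a2,e,a3,L,f,y0=P
    R=rz(q[0]);p=np.array([0,0,h])+R.apply([0,d,0])
    R=R*ry(q[1]);p=p+R.apply([0,0,a2])
    R=R*ry(q[2]);p=p+R.apply([e,0,a3]);w=p
    R=R*rz(q[3])*ry(q[4]);p=p+R.apply([0,0,f])
    R=R*rz(q[5]+y0);p=p+R.apply([0,0,L])
    return (p,R,w) if full else (p,R)
def res(P):
    o=[]
    for q,p,r in D:
        a,R=fk(q,P); o+=list((a-p)*10)+list((R.inv()*Rn.from_quat(r)).as_rotvec())
    return o
best=None
for y0 in(0,1.57,3.14,-1.57):
    s=least_squares(res,[.3,.1,.4,0,.35,.25,0,y0])
    if best is None or s.cost<best.cost: best=s
P=best.x
LB=[-3.08,-.75,.22,-1.43,0,-2.85];UB=[3.08,2.2,2.44,4.57,2.65,2.85]
def ik(p,R,q0):
    g=lambda q:(lambda a:np.r_[(a[0]-p)*5,(a[1].inv()*R).as_rotvec()])(fk(q,P))
    s=least_squares(g,np.clip(q0,np.array(LB)+.01,np.array(UB)-.01),bounds=(LB,UB)); return s.x,np.linalg.norm(s.fun)
if __name__=="__main__":
    print(best.cost,P.round(4)); print(np.round(res(P),3).reshape(6,6))
E
python3 kin.py
```

```text
1.8796857577449257e-05 [ 0.2725  0.1109  0.5884  0.1132  0.391   2.0421 -1.742   1.5712]
[[ 0.001 -0.001 -0.001 -0.    -0.    -0.   ]
 [-0.002 -0.001 -0.001  0.    -0.     0.001]
 [ 0.001 -0.002  0.003 -0.    -0.001  0.001]
 [-0.001  0.    -0.002 -0.    -0.001 -0.002]
 [-0.001 -0.     0.    -0.    -0.001  0.001]
 [ 0.002  0.    -0.    -0.002 -0.001 -0.   ]]
```

```bash
cat >> h.py <<'E'
E0=np.array([.527,.004,.192]);H=Rn.from_euler('z',2,degrees=True).as_matrix()@np.array([[.766,0,.643],[0,1,0],[-.643,0,.766]])
def tcp_for(d,s,c,tilt,spin,E=E0):
    R=goal(tilt,2,spin)*flip
    tip=E+H@np.array([d,s,c]); return tip-.025*R.as_matrix()[:,2],R
E
cat > srch.py <<'E'
from h import *; from kin import *
q0=[-.541,.1,2.443,1.916,.452,-.788]
for tilt in (40,34,46):
  for spin in(-35,-25,-15,0,15,25,35,45):
    for s in(-.11,-.06,0,.06,.11):
      q=q0;ok=0;qs=[]
      for d,c in((-.03,-.03),(.02,-.03),(.02,-.012),(.02,.04),(.02,.1)):
        p,R=tcp_for(d,s,c,tilt,spin); q,e=ik(p,R,q); ok=max(ok,e); qs.append(q)
      qs=np.array(qs)
      if ok<.005: print(tilt,spin,s,round(ok,4),"q3max",qs[:,2].max().round(2),"q5min",qs[:,4].min().round(2),"dq",np.abs(np.diff(qs,axis=0)).max().round(2),qs[0].round(2),qs[-1].round(2))
E
python3 srch.py
```

```text
40 -35 -0.11 0.0 q3max 2.42 q5min 0.58 dq 0.31 [-0.14  0.59  2.42  3.75  0.91 -2.11] [-0.09  0.43  2.06  4.27  0.58 -2.72]
40 -35 -0.06 0.0 q3max 2.38 q5min 0.64 dq 0.31 [ 0.04  0.58  2.38  3.98  0.89 -2.18] [ 0.04  0.44  2.04  4.43  0.64 -2.79]
40 -25 0 0.0 q3max 2.41 q5min 0.49 dq 0.37 [ 0.08  0.52  2.41  3.85  0.78 -2.08] [ 0.07  0.38  2.06  4.39  0.49 -2.76]
40 -15 0.06 0.0 q3max 2.42 q5min 0.33 dq 0.44 [ 0.11  0.47  2.42  3.67  0.68 -1.94] [ 0.09  0.35  2.08  4.28  0.33 -2.65]
40 -15 0.11 0.0 q3max 2.35 q5min 0.41 dq 0.42 [ 0.3   0.47  2.35  3.95  0.66 -2.08] [ 0.22  0.37  2.03  4.51  0.41 -2.79]
40 0 -0.11 0.0014 q3max 2.44 q5min 0.47 dq 0.41 [-0.88  0.44  2.44  2.01  0.73 -1.26] [-0.6   0.32  2.09  1.64  0.47 -0.52]
40 15 -0.11 0.0 q3max 2.31 q5min 0.82 dq 0.27 [-1.03  0.47  2.31  1.45  0.89 -0.89] [-0.75  0.38  2.    1.32  0.82 -0.34]
40 15 -0.06 0.0 q3max 2.38 q5min 0.75 dq 0.3 [-0.93  0.47  2.38  1.6   0.86 -0.99] [-0.66  0.36  2.05  1.4   0.75 -0.36]
40 25 -0.11 0.0 q3max 2.2 q5min 0.99 dq 0.21 [-1.06  0.53  2.2   1.23  1.04 -0.74] [-0.81  0.45  1.92  1.21  1.03 -0.29]
40 
[... 6046 characters left out ...]
2.32 q5min 0.9 dq 0.25 [-0.61  0.49  2.32  1.45  0.92 -0.68] [-0.43  0.41  1.97  1.26  0.92 -0.12]
46 45 -0.11 0.0 q3max 1.92 q5min 1.29 dq 0.15 [-1.01  0.63  1.92  0.9   1.34 -0.46] [-0.82  0.59  1.65  0.97  1.41 -0.13]
46 45 -0.06 0.0 q3max 2.01 q5min 1.23 dq 0.16 [-0.96  0.61  2.01  0.95  1.27 -0.5 ] [-0.76  0.56  1.73  1.02  1.35 -0.15]
46 45 0 0.0 q3max 2.1 q5min 1.16 dq 0.17 [-0.87  0.59  2.1   1.04  1.2  -0.54] [-0.67  0.53  1.8   1.08  1.27 -0.15]
46 45 0.06 0.0 q3max 2.18 q5min 1.1 dq 0.19 [-0.77  0.58  2.18  1.16  1.13 -0.59] [-0.58  0.5   1.87  1.14  1.19 -0.16]
46 45 0.11 0.0 q3max 2.24 q5min 1.05 dq 0.21 [-0.66  0.57  2.24  1.27  1.08 -0.62] [-0.49  0.49  1.91  1.21  1.13 -0.15]
```

```bash
python3 - <<'E'
from h import *; from kin import *
p,R=tcp_for(-.05,-.04,-.03,40,25); print(p)
q=manip.sense()["q"]; print(ik(p,R,q))
plan(p,R,8)
E
```

```text
[ 0.45386367 -0.04915127  0.21573344]
(array([-0.99809392,  0.47066066,  2.33351436,  1.32975507,  0.99171772,
       -0.82370216]), np.float64(6.441910050963628e-15))
rotrow [ 3.11  0.17 -0.02] angle 24.94395685983687
[-0.0045, 0.0072, 0.0057, 3.11, 0.17, -0.02]
[-0.0046, 0.0075, 0.0053, 3.11, 0.17, -0.02]
[-0.0046, 0.0078, 0.0049, 3.11, 0.17, -0.02]
[-0.0046, 0.008, 0.0044, 3.11, 0.17, -0.02]
[-0.0046, 0.0082, 0.004, 3.11, 0.17, -0.02]
[-0.0046, 0.0085, 0.0035, 3.11, 0.17, -0.02]
[-0.0046, 0.0086, 0.003, 3.11, 0.17, -0.02]
[-0.0046, 0.0088, 0.0026, 3.11, 0.17, -0.02]
```

Request:
play_rows:
  steps:
    - [[0, 0, 0, 6.2, 0.3, 0], [0, 0, 0, 6.2, 0.3, 0], [0, 0, 0, 6.2, 0.3, 0], [0, 0.01, 0, 6.3, 0.4, 0], [-0.006, 0.01, 0.003, 0, 0, 0], [-0.006, 0.01, 0.003, 0, 0, 0], [-0.006, 0.01, 0.003, 0, 0, 0], [-0.006, 0.01, 0.003, 0, 0, 0], [-0.006, 0.01, 0.003, 0, 0, 0], [-0.007, 0.01, 0.003, 0, 0, 0]]

```text
t: 9.45
tcp_pos: [0.4536, -0.0475, 0.2153]
tool_rot: [0.883, 0.105, 0.409, -0.205]
force: [1.0, -0.3, -0.3]
finger_gap: -0.001
```

```bash
python3 - <<'E'
from h import *
S={n:manip.snapshot(n) for n in("scene","side","wrist")}
for n in S: cv2.imwrite(f"pics/d_{n}.png",S[n]["img"][:,:,::-1])
cv2.imwrite("pics/d_si2.png",cv2.resize(S["side"]["img"][110:260,240:440,::-1],None,fx=4,fy=4,interpolation=2))
s=manip.sense();print(s["q"].round(3),s["tcp_pos"],s["t"],s["force"])
R=Rn.from_quat(s["tool_rot"]).as_matrix()
tip=s["tcp_pos"]+.025*R[:,2];print("tip",tip, "hood coords",H.T@(tip-E0)); print((H.T@R).round(3))
for n in S: print(n,proj(S[n],tip),proj(S[n],E0),proj(S[n],E0+H[:,1]*.15),proj(S[n],E0-H[:,1]*.15))
E
```

```text
[-0.997  0.474  2.336  1.334  0.991 -0.822] [ 0.45354045 -0.04722273  0.21537017] 9.6 [-0.51915523 -0.18703058 -0.45107447]
tip [ 0.47051801 -0.03603078  0.20082705] hood coords [-0.04998478 -0.0380352  -0.03043258]
[[ 0.002  0.424  0.906]
 [-0.007 -0.906  0.424]
 [ 1.    -0.007  0.001]]
scene [306.42412761 188.98919572] [324.79852492 184.707522  ] [333.1832216  153.61702262] [315.35322908 219.73216282]
side [308.24060504 185.50854047] [316.72612209 174.46248111] [288.80194877 152.20748261] [349.2414402  200.39903471]
wrist [311.63651104 238.02705909] [294.85245797 168.67951231] [159.87948652 156.31046098] [523.05305395 189.79310348]
```

View pics/d_wrist.png

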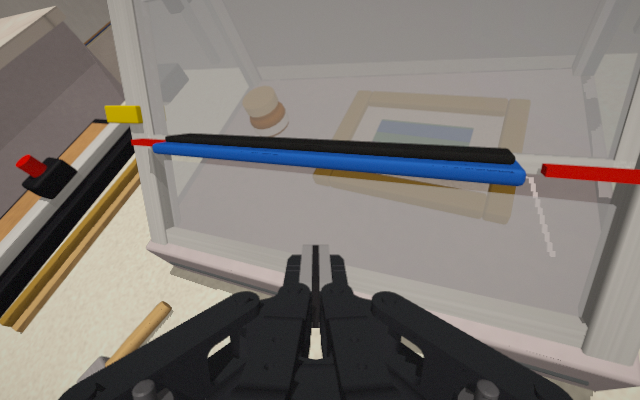

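View pics/d_si2.png

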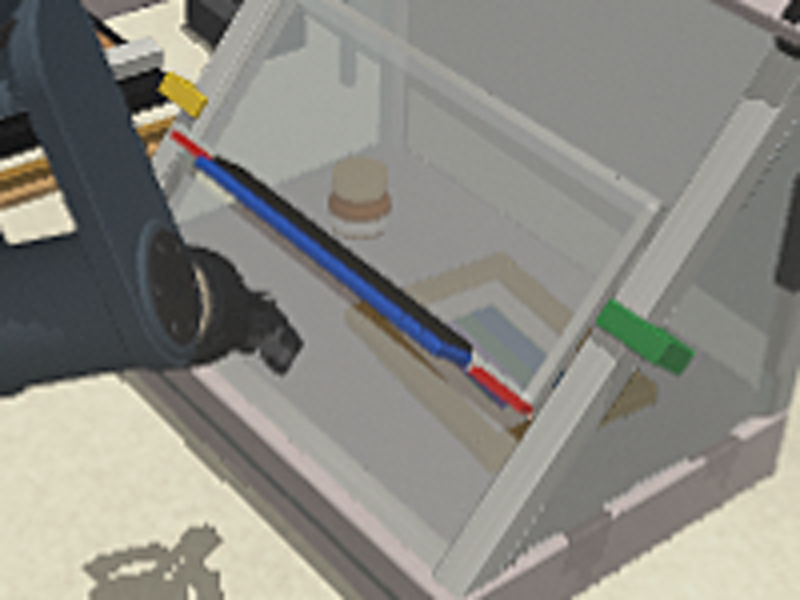

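Request:
play_rows:
  steps:
    - [[0, 0, 0.01, 0, 0, 0], [0, 0, 0.012, 0, 0, 0], [0, 0, 0.012, 0, 0, 0], [0, 0, 0.012, 0, 0, 0], [0, 0, 0.012, 0, 0, 0], [0, 0, 0.012, 0, 0, 0], [0, 0, 0.008, 0, 0, 0], [0.005, 0, 0, 0, 0, 0], [0.005, 0, 0, 0, 0, 0], [0, 0, 0, 0, 0, 0]]

```text
t: 10.85
tcp_pos: [0.5132, -0.012, 0.1788]
tool_rot: [0.883, 0.105, 0.409, -0.204]
force: [-0.6, -0.6, -0.5]
finger_gap: 0.003
```

```bash
cat > look.py <<'E'
from h import *
import sys
k=sys.argv[1]
S={n:manip.snapshot(n) for n in("scene","side","wrist")}
for n in S: cv2.imwrite(f"pics/{k}_{n}.png",S[n]["img"][:,:,::-1])
cv2.imwrite(f"pics/{k}_si2.png",cv2.resize(S["side"]["img"][110:260,240:440,::-1],None,fx=4,fy=4,interpolation=2))
s=manip.sense();print(s["q"].round(3),s["tcp_pos"],s["t"],s["force"])
R=Rn.from_quat(s["tool_rot"]).as_matrix()
tip=s["tcp_pos"]+.025*R[:,2];print("hood coords",H.T@(tip-E0)); print((H.T@R).round(3)[2])
G={}
for l in("pointer","green_line","lip_edge"):
    for n in S:
        r=manip.pinpoint(l,S[n]); print(l,n,[(np.round(x["point"],1).tolist(),round(x["score"],2)) for x in r[:2]])
        if r and r[0]["score"]>.4 and n!="wrist": G.setdefault(l,[]).append(ray(S[n],r[0]["point"]))
X={}
for l in G:
    if len(G[l])>1: x,e=tri(G[l]);X[l]=x;print(l,x.round(4),H.T@(x-E0),np.round(e,4))
if "pointer" in X and "green_line" in X: print("z to go",(H.T@(X["green_line"]-X["pointer"])))
E
python3 look.py e
```

```text
[-0.773  0.596  2.279  1.59   0.918 -0.894] [ 0.51283154 -0.01198302  0.17834085] 11.0 [0.33255175 0.03054582 0.11310301]
hood coords [ 0.02016681 -0.00490837 -0.01989984]
[ 1.    -0.006  0.001]
pointer scene [([343.5, 128.8], 0.18)]
pointer side [([368.1, 210.4], 0.66)]
pointer wrist []
green_line scene [([332.1, 243.5], 0.72)]
green_line side [([399.7, 191.5], 0.58)]
green_line wrist []
lip_edge scene [([323.8, 182.8], 0.86)]
lip_edge side [([314.5, 172.2], 0.91)]
lip_edge wrist [([280.4, 219.4], 0.82), ([78.1, 241.9], 0.28)]
green_line [ 0.6147 -0.2496  0.2524] [ 0.02153678 -0.25653104  0.09692692] [0.0015 0.0015]
lip_edge [0.5224 0.0075 0.1991] [-0.00801811  0.00366912  0.00252598] [0.0011 0.0011]
```

View pics/e_wrist.png

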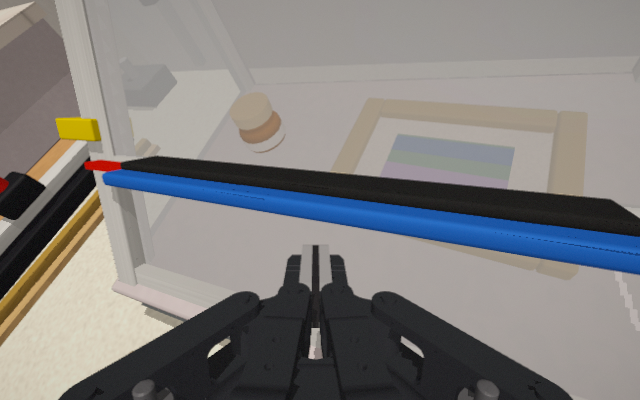

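View pics/e_si2.png

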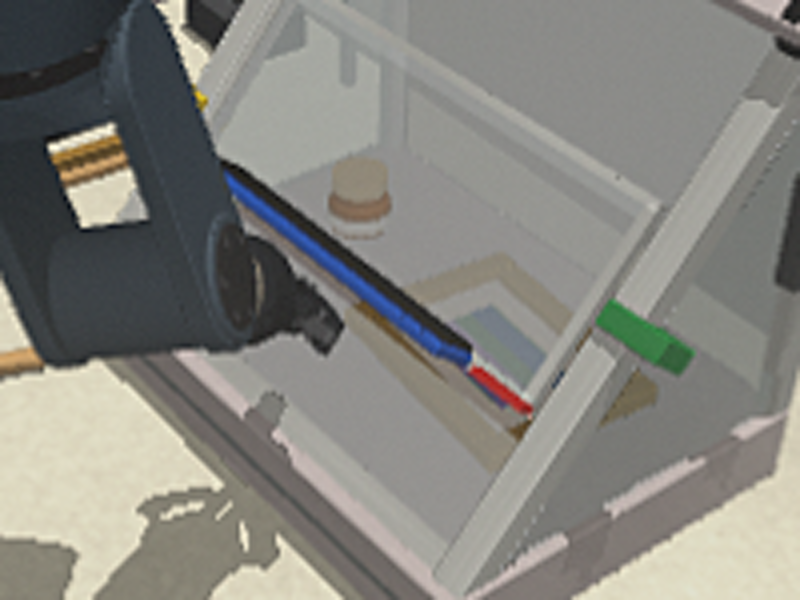

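Request:
play_rows:
  steps:
    - [[0.004, 0, 0, 0, 0, 0], [0.004, 0, 0, 0, 0, 0], [0.004, 0, 0, 0, 0, 0], [0.004, 0, 0, 0, 0, 0], [0.004, 0, 0, 0, 0, 0], [0.004, 0, 0, 0, 0, 0]]

```text
t: 12.2
tcp_pos: [0.5282, -0.0112, 0.1964]
tool_rot: [0.883, 0.104, 0.408, -0.205]
force: [-1.9, -0.7, -2.9]
finger_gap: 0.0
```

```bash
python3 look.py f
```

```text
[-0.739  0.542  2.231  1.543  0.909 -0.767] [ 0.52860735 -0.01123668  0.19685766] 12.35 [-1.79777651 -0.44744044 -2.20216112]
hood coords [ 0.02034789 -0.00469284  0.00445409]
[ 1.    -0.005  0.002]
pointer scene [([322.2, 238.8], 0.83)]
pointer side [([370.4, 204.4], 0.61)]
pointer wrist []
green_line scene [([330.3, 243.6], 0.47)]
green_line side [([396.5, 192.9], 0.75)]
green_line wrist []
lip_edge scene [([325.6, 183.5], 0.68), ([342.0, 128.0], 0.54)]
lip_edge side [([313.3, 169.6], 0.61)]
lip_edge wrist [([279.5, 241.4], 0.83), ([83.3, 255.0], 0.39)]
pointer [ 0.5695 -0.2009  0.1903] [ 0.02816778 -0.20627876  0.02138809] [0.0083 0.0083]
green_line [ 0.6083 -0.2469  0.2474] [ 0.01991377 -0.25362617  0.08907344] [0.0031 0.0031]
lip_edge [0.5267 0.0132 0.1984] [-0.00410936  0.00918787  0.00486479] [0.0068 0.0068]
z to go [-0.00825401 -0.04734741  0.06768535]
```

View pics/f_si2.png

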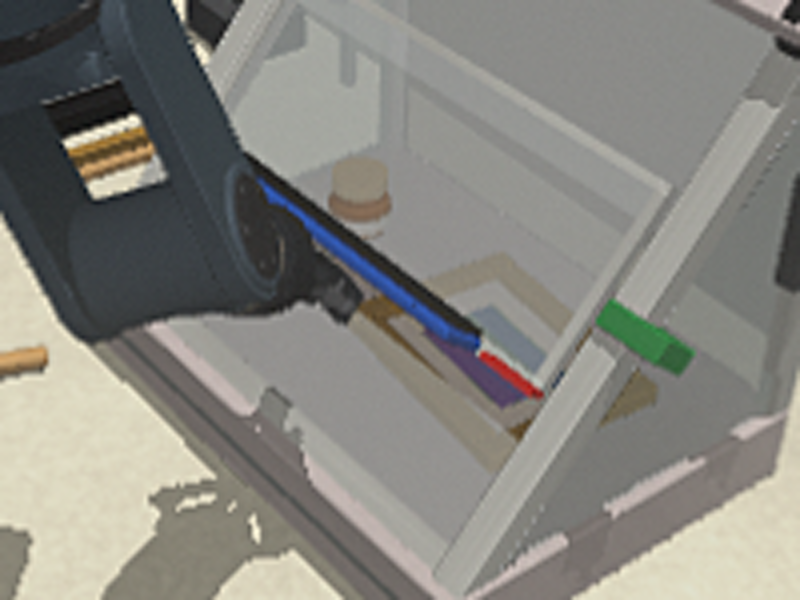

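View pics/f_wrist.png

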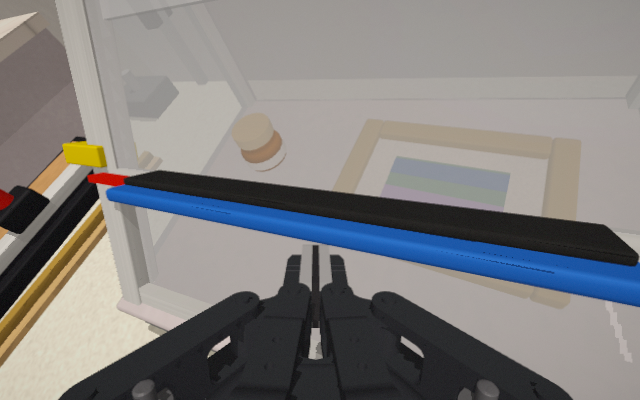

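Request:
play_rows:
  steps:
    - [[0.004, 0, 0, 0, 0, 0], [0.004, 0, 0, 0, 0, 0], [0.004, 0, 0, 0, 0, 0], [0.004, 0, 0, 0, 0, 0], [0.004, 0, 0, 0, 0, 0], [0.004, 0, 0, 0, 0, 0], [0.004, 0, 0, 0, 0, 0], [0.004, 0, 0, 0, 0, 0], [0.004, 0, 0, 0, 0, 0], [0.004, 0, 0, 0, 0, 0]]

```text
t: 14.05
tcp_pos: [0.5542, -0.0105, 0.2273]
tool_rot: [0.883, 0.105, 0.409, -0.205]
force: [-2.7, 0.3, -3.7]
finger_gap: 0.004
```

```bash
python3 look.py g
```

```text
[-0.689  0.47   2.15   1.467  0.898 -0.57 ] [ 0.55455493 -0.01052594  0.22772243] 14.2 [-1.10829932 -0.01658322 -1.96072696]
hood coords [ 0.02038219 -0.00488306  0.0448035 ]
[ 1.    -0.005  0.002]
pointer scene [([331.4, 233.7], 0.72)]
pointer side [([378.2, 192.4], 0.7)]
pointer wrist []
green_line scene [([332.1, 242.3], 0.68)]
green_line side [([395.8, 192.7], 0.67)]
green_line wrist []
lip_edge scene [([332.4, 177.8], 0.92)]
lip_edge side [([318.4, 155.6], 0.9), ([379.8, 193.9], 0.17)]
lip_edge wrist [([282.1, 237.2], 0.65)]
pointer [ 0.5985 -0.1926  0.2159] [ 0.03412574 -0.199023    0.05989272] [0.0052 0.0052]
green_line [ 0.6123 -0.2397  0.2424] [ 0.02639212 -0.24656612  0.08800925] [0.0021 0.0021]
lip_edge [0.5498 0.018  0.2352] [-0.00990133  0.01324042  0.04805663] [0.0085 0.0085]
z to go [-0.00773362 -0.04754312  0.02811653]
```

View pics/g_si2.png

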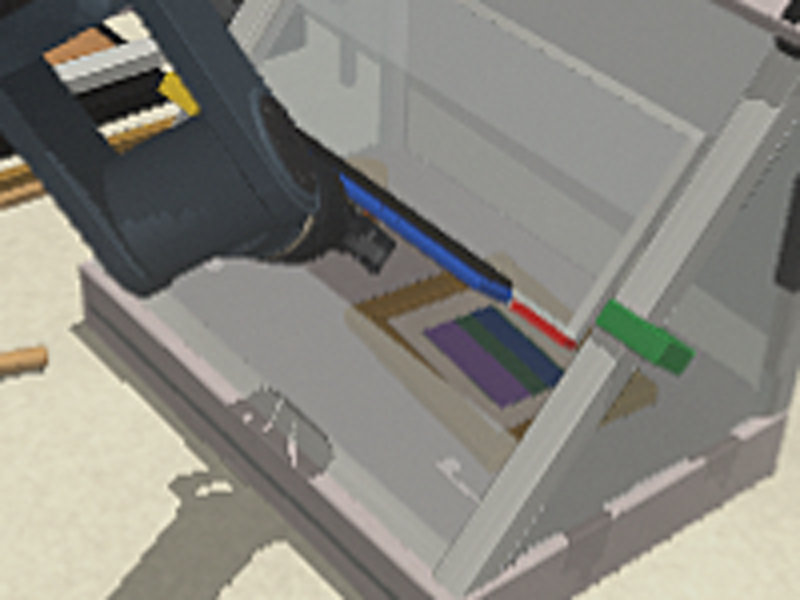

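View pics/g_wrist.png

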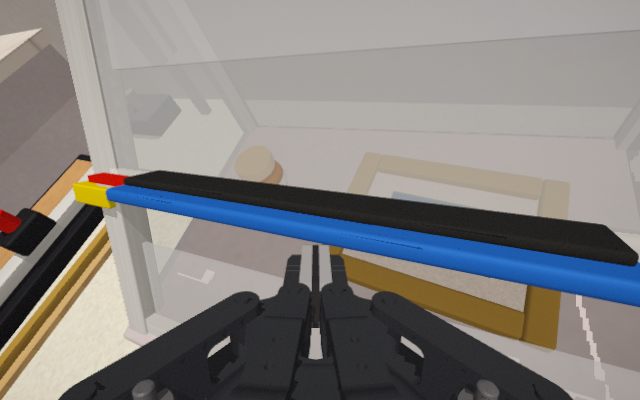

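```bash
python3 - <<'E'
import cv2
for k in "ag":
    a=cv2.imread(f"pics/{k}_scene.png")[205:265,290:370];cv2.imwrite(f"pics/{k}_sc4.png",cv2.resize(a,None,fx=8,fy=8,interpolation=2))
E
```

```text
(no output)
```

View pics/g_sc4.png

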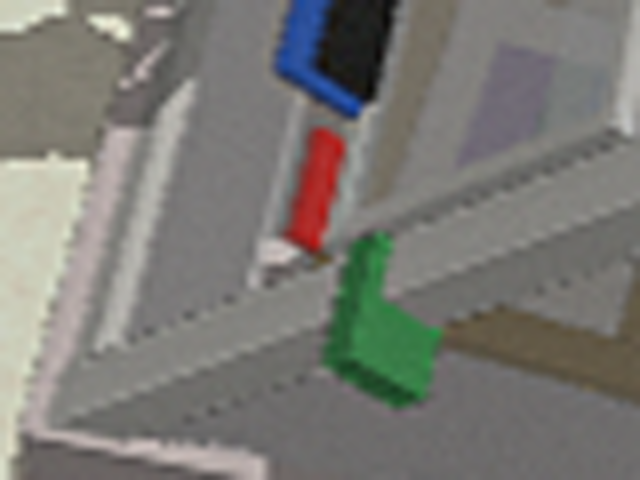

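```bash
python3 - <<'E'
from h import *
S={n:manip.snapshot(n) for n in("scene","side")}
def P(a,b):
    x,e=tri([ray(S["scene"],a),ray(S["side"],b)]); return (H.T@(x-E0)).round(4),round(e[0],4)
print("green inner end",P((336.2,234.7),(391.2,187.5)))
print("green inner top/bot",P((338.3,234.4),(393,185)),P((334.4,235),(389.5,190)))
print("red end",P((328.5,236),(383.2,196.2)))
print("a",P((317.9,236),(367.3,207.5)),P((331.7,242),(396,191.2)))
print("b",P((321.7,235.8),(370.2,209.7)),P((332.3,239.7),(398.7,189.1)))
for n in S:
    im=S[n]["img"].astype(int);r,g,b=im[...,0],im[...,1],im[...,2]
    m=(r>120)&(g<70)&(b<70); m[:205 if n=="scene" else 170]=0;m[260:]=0;m[:,:300]=0;m[:,420:]=0
    ys,xs=np.nonzero(m);print(n,"red",len(xs),xs.mean(),ys.mean(),xs.min(),xs.max(),ys.min(),ys.max()); S[n]["c"]=(xs.mean(),ys.mean())
    m=(g>90)&(r<70)&(b<110)&(g>r+50);m[:,:300]=0;m[:,420:]=0
    ys,xs=np.nonzero(m);print(n,"green",len(xs),xs.mean(),ys.mean(),xs.min(),xs.max(),ys.min(),ys.max())
print("red centroid",P(S["scene"]["c"],S["side"]["c"]))
E
```

```text
green inner end (array([ 0.033 , -0.2195,  0.092 ]), np.float64(0.0002))
green inner top/bot (array([ 0.0348, -0.2194,  0.1   ]), np.float64(0.0002)) (array([ 0.0322, -0.2192,  0.0841]), np.float64(0.0007))
red end (array([ 0.0262, -0.2181,  0.0613]), np.float64(0.0003))
a (array([ 0.0172, -0.2044,  0.0119]), np.float64(0.0033)) (array([ 0.0219, -0.2481,  0.0918]), np.float64(0.0028))
b (array([ 0.0345, -0.1995,  0.0097]), np.float64(0.0016)) (array([ 0.0169, -0.2498,  0.1014]), np.float64(0.0012))
scene red 56 329.3392857142857 227.91071428571428 327 332 221 235
scene green 132 337.3787878787879 245.37121212121212 331 344 234 254
side red 38 375.5 191.0 368 383 186 196
side green 139 398.89208633093523 192.77697841726618 389 412 185 200
red centroid (array([ 0.0226, -0.1903,  0.0609]), np.float64(0.0004))
```

Request:
play_rows:
  steps:
    - [[0.004, 0, 0, 0, 0, 0], [0.004, 0, 0, 0, 0, 0], [0.004, 0, 0, 0, 0, 0], [0.004, 0, 0, 0, 0, 0], [0.004, 0, 0, 0, 0, 0], [0.003, 0, 0, 0, 0, 0], [0.002, 0, 0, 0, 0, 0], [0, 0, 0, 0, 0, 0]]

```text
t: 15.75
tcp_pos: [0.5704, -0.0101, 0.2465]
tool_rot: [0.883, 0.105, 0.409, -0.205]
force: [-0.8, -0.9, -2.2]
finger_gap: -0.002
```

```bash
cat > red.py <<'E'
from h import *
import sys
k=sys.argv[1]
S={n:manip.snapshot(n) for n in("scene","side")}
for n in S: cv2.imwrite(f"pics/{k}_{n}.png",S[n]["img"][:,:,::-1])
cv2.imwrite(f"pics/{k}_si3.png",cv2.resize(S["side"]["img"][150:230,340:440,::-1],None,fx=7,fy=7,interpolation=2))
cv2.imwrite(f"pics/{k}_sc4.png",cv2.resize(S["scene"]["img"][205:265,290:370,::-1],None,fx=8,fy=8,interpolation=2))
for n in S:
    im=S[n]["img"].astype(int);r,g,b=im[...,0],im[...,1],im[...,2]
    m=(r>120)&(g<70)&(b<70); m[:205 if n=="scene" else 160]=0;m[260:]=0;m[:,:300]=0;m[:,420:]=0
    ys,xs=np.nonzero(m);print(n,"red",len(xs),xs.min(),xs.max(),ys.min(),ys.max()); S[n]["c"]=(xs.mean(),ys.mean())
x,e=tri([ray(S[n],S[n]["c"]) for n in S]);print("red centroid",H.T@(x-E0),e[0])
s=manip.sense();R=Rn.from_quat(s["tool_rot"]).as_matrix();print(s["t"],s["force"],H.T@(s["tcp_pos"]+.025*R[:,2]-E0))
E
python3 red.py h
```

```text
scene red 60 331 337 219 233
side red 41 373 388 178 188
red centroid [ 0.02258655 -0.18959519  0.08497553] 0.00011832098421349076
15.85 [-0.41343158 -0.70736862 -0.84702065] [ 0.02046863 -0.00507504  0.06940311]
```

View pics/h_si3.png

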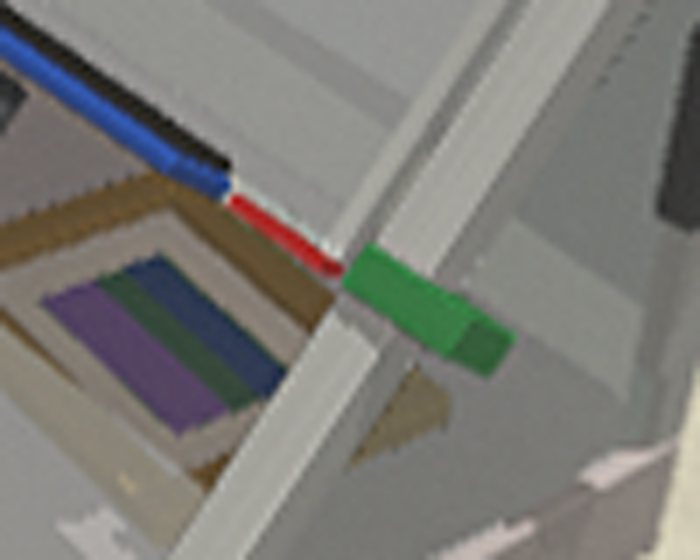

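View pics/h_sc4.png

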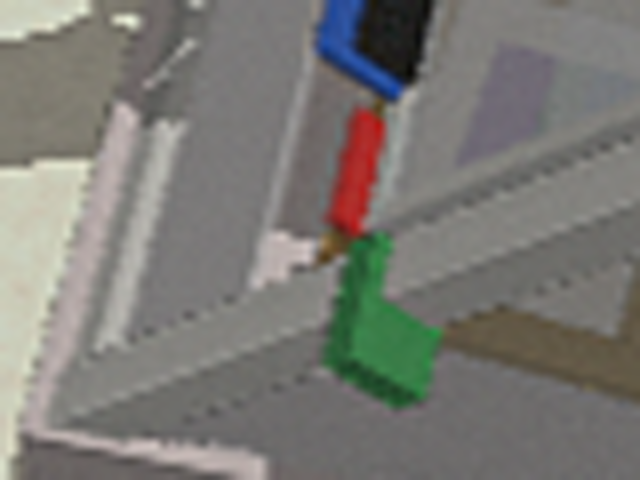

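Request:
play_rows:
  steps:
    - [[0.003, 0, 0, 0, 0, 0], [0.002, 0, 0, 0, 0, 0], [0.001, 0, 0, 0, 0, 0], [0, 0, 0, 0, 0, 0], [0, 0, 0, 0, 0, 0]]

```text
t: 16.48
tcp_pos: [0.5741, -0.01, 0.2509]
tool_rot: [0.883, 0.104, 0.409, -0.205]
force: [-1.5, -0.2, -2.8]
finger_gap: 0.004
```

```bash
python3 red.py i; python3 look.py i2
```

```text
scene red 62 332 338 218 233
side red 39 374 389 176 187
red centroid [ 0.022571   -0.18977224  0.09076811] 2.0830100413234292e-05
16.575 [-2.53044998  0.47715686 -2.89676828] [ 0.02046811 -0.00509043  0.07509221]
[-0.655  0.427  2.086  1.407  0.893 -0.43 ] [ 0.57411837 -0.01007111  0.25089178] 16.725 [-1.75465095  0.69296101 -2.88490872]
hood coords [ 0.02047563 -0.00511692  0.07510231]
[ 1.    -0.006  0.001]
pointer scene [([335.9, 231.1], 0.77)]
pointer side [([384.9, 183.9], 0.66)]
pointer wrist [([94.4, 291.7], 0.73), ([98.0, 224.1], 0.51)]
green_line scene [([332.3, 241.7], 0.65), ([289.0, 155.9], 0.65)]
green_line side [([397.8, 192.0], 0.69)]
green_line wrist []
lip_edge scene [([337.1, 173.8], 0.76), ([288.6, 160.9], 0.27)]
lip_edge side [([328.2, 151.0], 0.6)]
lip_edge wrist [([281.2, 237.9], 0.62)]
pointer [ 0.6141 -0.1966  0.2422] [ 0.02899016 -0.2034939   0.08992141] [0.0034 0.0034]
green_line [ 0.6138 -0.2427  0.248 ] [ 0.02385113 -0.24959276  0.09308967] [0. 0.]
lip_edge [0.5699 0.0094 0.2576] [-0.00915719  0.00386599  0.07792579] [0.002 0.002]
z to go [-0.00513903 -0.04609886  0.00316826]
```

View pics/i_si3.png

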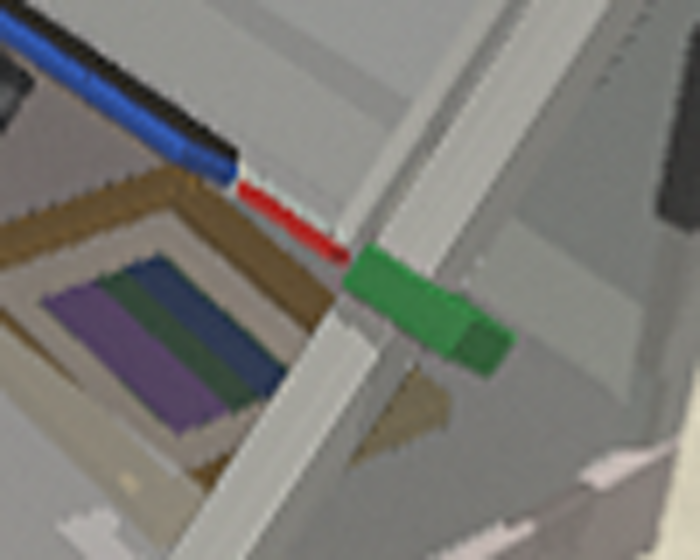

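Request:
play_rows:
  steps:
    - [[-0.003, 0, 0, 0, 0, 0], [-0.005, 0, 0, 0, 0, 0], [-0.006, 0, 0, 0, 0, 0], [0, 0, -0.01, 0, 0, 0], [0, 0, -0.015, 0, 0, 0], [0, 0, -0.015, 0, 0, 0], [0, 0, -0.015, 0, 0, 0], [0, 0, -0.015, 0, 0, 0], [0, 0, -0.015, 0, 0, 0], [0, 0, 0, 0, 0, 0]]

```text
t: 18.42
tcp_pos: [0.5071, -0.0493, 0.2902]
tool_rot: [0.883, 0.104, 0.409, -0.204]
force: [0.2, 0.7, 0.1]
finger_gap: 0.001
```

```bash
python3 red.py j; python3 look.py j2
```

```text
scene red 62 332 338 218 233
side red 39 374 389 176 187
red centroid [ 0.022571   -0.18977224  0.09076811] 2.0830100413234292e-05
18.525 [0.75199496 0.58170787 1.05045358] [-0.05663168 -0.04139295  0.06101735]
[-0.86   0.295  2.145  1.218  1.034 -0.383] [ 0.50733552 -0.04809462  0.28927003] 18.675 [-0.7197257   0.55365339 -0.41836491]
hood coords [-0.05634762 -0.04077575  0.06071595]
[ 1.    -0.006  0.001]
pointer scene [([336.2, 227.9], 0.77)]
pointer side [([385.7, 184.3], 0.94), ([397.5, 191.4], 0.27)]
pointer wrist [([618.1, 186.3], 0.79)]
green_line scene [([330.8, 242.3], 0.71)]
green_line side [([397.6, 193.5], 0.67)]
green_line wrist []
lip_edge scene [([338.6, 177.1], 0.79)]
lip_edge side [([327.6, 148.9], 0.75)]
lip_edge wrist [([290.0, 175.7], 0.7), ([407.7, 217.9], 0.26)]
pointer [ 0.6145 -0.1927  0.2437] [ 0.02846516 -0.19959137  0.09143905] [0.0027 0.0027]
green_line [ 0.6098 -0.2459  0.2472] [ 0.02122937 -0.25262782  0.08990974] [0.0004 0.0004]
lip_edge [0.5742 0.008  0.2563] [-0.00512891  0.00239024  0.079703  ] [0.0068 0.0068]
z to go [-0.00723579 -0.05303645 -0.00152931]
```

View pics/j_si3.png

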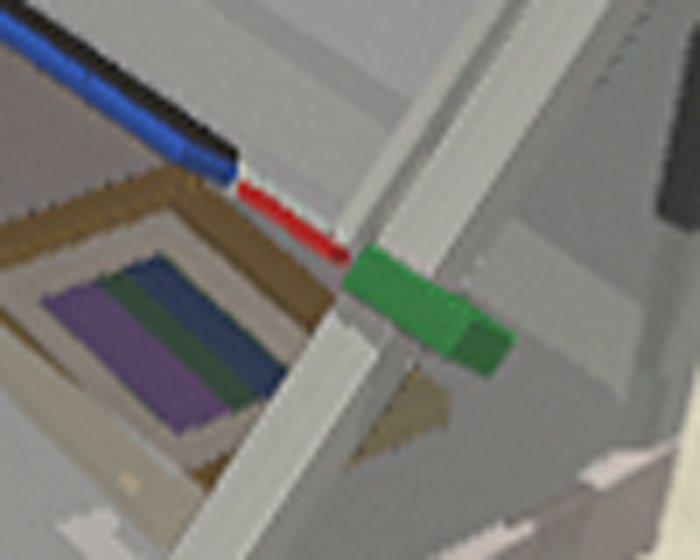

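View pics/j2_wrist.png

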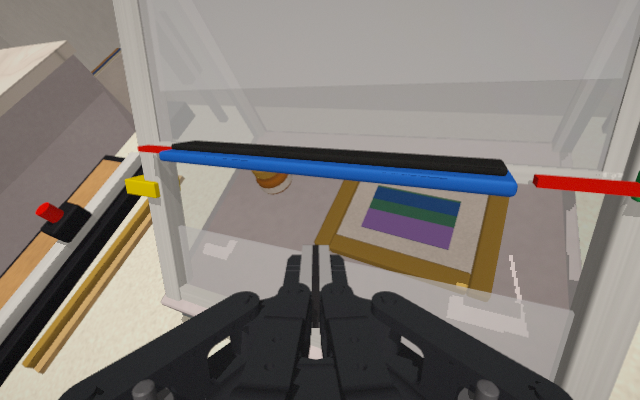

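View pics/j2_scene.png

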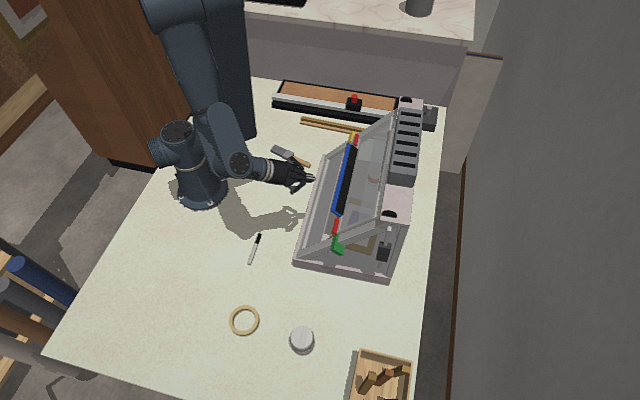

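```bash
python3 -c "
from station import manip
print(manip.sign_off()); s=manip.sense(); print(s['t'],s['force'])"
```

```text
the job is handed in; nothing more can be done
None
the job is handed in; nothing more can be done
```

I pushed the window up about 84 mm with the closed fingertips flat beneath the blue lip. I stopped with the red pointers level with the green clip, then drew the hand down and about 75 mm clear, and handed the job in at about 18.7 s of the 35 s. The hand-in gives no verdict.

**Level:**

| Check | Pointer below (+) or above (−) the middle of the green clip, along the track (limit 9 mm) |
|---|---|
| Pixel colours, measured by hand | about +1 mm |
| Networks, before letting go | +3 mm |
| Networks, after letting go | −1.5 mm |

The wrist picture after letting go also shows the pointer meeting the middle of the clip. The camera estimates I made earlier, on the way up, disagreed by several mm, so I checked with both methods before stopping.

**Standing still:** the red pixels were in the same place before and after I took the hand away. The wrist force was back to its noise of about 1 N.

**Left alone:** the force on the hand stayed at about 5 N or less in every reading. The fingers only ever came from below, so the lip was not pinched. The clips and the things on the bench and in the hood look unmoved in the last pictures. I did not measure each of them again.

**Approach:** the first approach ran into joint limits. I backed off a little, turned the hand half round and came in at about 25 degrees from the right instead. My first turn was also the wrong way and was corrected in free air.

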